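Snug down the wing nuts of a filter holder

TASK

Two of the three wing nuts on the round steel filter holder are still a quarter turn short. Start at the tight nut beside the spout and go clockwise round the rim, seen from above: turn the next nut a quarter turn clockwise so that its wings lie along the rim, then do the same with the last one. Leave the tight nut as it is, and let go at the end.

Things in the scene. Friction and masses are not known exactly. Their poses are not given: they have to be found in the camera images.
- holder: Round bare-steel filter holder, fixed to the bench, 164 mm across, flat lid top 62 mm up (middle plug 66). Three equal wing nuts near the rim, 120 degrees apart, axes 62 mm from the centre. Origin: centre of its underside on the bench; z up, x along its only spout (12 mm tube reaching 126 mm from the centre, 41 mm up). Faces any way. A loose spare nut and other things lie around, not needed.
- tight_nut (a joint): Brass wing nut at (62, 0) mm (x, y) in the holder's frame. Upright blade 52 long, 10 thick, 72 to 98 above the bench: grip across its thickness at 87. Value: rad, grows clockwise from above; 0 = blade points at the holder's centre, 1.571 = along the rim; world blade yaw = holder yaw - value. Stiff (0.12 N m), no stops. Beside the spout, already tight; leave it.
- next_nut (a joint): Brass wing nut at (-31, -53.7) mm (x, y) in the holder's frame. Upright blade 52 long, 10 thick, 72 to 98 above the bench: grip across its thickness at 87. Value: rad, grows clockwise from above; 0 = blade points at the holder's centre, 1.571 = along the rim; world blade yaw = holder yaw - 2.094 - value. Stiff (0.12 N m), no stops. First clockwise from the tight nut, starts near 0; turn first.
- last_nut (a joint): Brass wing nut at (-31, 53.7) mm (x, y) in the holder's frame. Upright blade 52 long, 10 thick, 72 to 98 above the bench: grip across its thickness at 87. Value: rad, grows clockwise from above; 0 = blade points at the holder's centre, 1.571 = along the rim; world blade yaw = holder yaw + 2.094 - value. Stiff (0.12 N m), no stops. Second clockwise from the tight nut, starts near 0; turn second.
Not all that is in view belongs to the job. There is more than one size of the holder; the job needs the middle-sized.

How it is judged:
By the outcome, as a careful person would: the job done as asked, in the order asked, and still so for the second after the job is handed in, with the robot touching nothing.
It also fails if it takes over 42 s, if anything falls off the work surface, if the arm or the gripper's body presses on something with over 40 N, if the wrist force passes 120 N, or if a joint passes its speed limit or range.

ROBOT

A 7-joint arm with a two-finger parallel gripper is mounted at the origin on the work surface. World frame = base frame: x ahead of the robot, y to its left, z up, the work surface at z = 0. Lengths are in m, angles in rad, forces in N, time in s.
With the tool pointing down it reaches from about 0.425 to 0.875 m from the base axis. Payload 4.7 kg.
Tool frame: the origin (TCP) lies on the centre line of the jaws, within the pads' length; the fingertips stand 8 mm ahead of it and the grasp point (between the pads) lies 11 mm behind it; z points along the fingers, y is the direction in which the jaws open and shut (so a half turn about z gives the same grasp; the last joint's range is limited). The gripper opens to 87 mm and grips with 3 to 60 N. Pads are 19 mm wide; open, the fingers measure 117 mm over their backs; the gripper's body (75 mm by 190 mm) begins 51 mm behind the grasp point.
Start: joints at [0.014, 0.321, -0.07, 1.45, 0.023, 1.371, -0.057], TCP at [0.65, -0, 0.231] pointing down, gripper open.
Joint ranges: [-2.86, 2.86], [-0.3, 2.09], [-1.38, 1.24], [0.06, 2.45], [-1.56, 4.7], [0.09, 2.05], [-2.69, 2.69]. Speed limits (rad/s): [2.57, 2.57, 3.14, 3.14, 3.14, 3.14, 3.14].

INTERFACE

Orientations are given as a rotation vector (axis times angle).
In Python, from bench import status, optics, order gives the robot as it stands.
- The arm moves only by the tool step_arm, never from a script. Its argument "rows" is a list of rows, each a list of 3 entries, a list of its own where there are three numbers: the turn, a rotation vector about the tool's x, y, z in degrees, then the shift along the tool's x, y, z in mm, then the finger opening in mm, from 0 to 87. A call has 1 to 12 rows; each row shifts and turns the pose as measured when the row begins, along the tool's axes as they then stand; what a row does not reach is not made up. A row lasts 1/12 s, in which the tool goes at most 41.7 mm and 7.16 degrees, less where a joint would pass 70% of its speed; a pose out of reach is approached as far as the arm can. A call is refused whole if a number of a shift passes 41.7 or a number of a turn 7.16, either way. A call with a gripper value outside its range is refused whole. The fingers move at their own pace and stop on an object; "grip_force" is the grip in N (left out, the last holds). Time passes only in rows, so rows that do not move let the fingers close. It gives the time, the measured TCP pose, the force and the opening at its end, in the units of the state.
- status.get_state(): the state, without advancing time (a new reading comes with each control period).
- optics.get_image(name): name is "scene" or "side" or "wrist"; returns a dict with "frame" (420x560x3 uint8, red, green, blue), "range_z" (420x560 float32, m along the optical axis (not along the pixel's ray), 0 where there is no reading), "K" (3x3 intrinsics, pixels), "R" (3x3) and "t" (3): a world point X has camera coordinates R X + t. Camera axes: x right, y down, z forward; pixel columns grow to the right and rows downward; lengths in m; the calibration is good to about 2 mm. A picture is of the moment at which its call begins.
- order.close_job(): hands the job in, once; it reports no verdict.
The state is a dict: "time": time; "joint_positions": joint angles; "qd": joint speeds; "joint_torque": joint torques, N m; "position": TCP position; "tool_rot": TCP orientation; "ft_force": force on the tool from outside, world axes, zero at the start; "torque": the same for the moment, N m; "grip_width": opening from 0.0 (shut) to 1.0 (fully open).
Only numpy, scipy, OpenCV 4.12 (cv2) and the standard library are available. Lean on these libraries where they do the work, as an engineer would, in place of code of your own. Each camera call takes 0.05 s, during which the arm holds its last target.

## Working session

There is one attempt and no reset: what is moved stays moved. The work goes in short steps, Python scripts to look and compute and a tool call to move; the robot and the scene stay as the last step left them, time stands still between calls to the robot, and variables do not carry over. Pictures are saved under pics/ and viewed, and the job is handed in when it is done.

Besides the shell and the picture viewer there is one more tool, called after "Emit:" as name(argument=value, ...), one argument or row to a line, values as JSON. step_arm: Moves the arm, as the interface text tells. Its arguments: {"type":"object","properties":{"rows":{"type":"array"},"grip_force":{"type":"number"}},"required":["rows"]}

```bash
mkdir -p pics; python3 - <<'E'
from bench import status, optics
import cv2,pickle
print(status.get_state())
for n in ["scene","side","wrist"]:
    d=optics.get_image(n); pickle.dump(d,open(f"{n}0.pkl","wb"))
    cv2.imwrite(f"pics/{n}0.png",d["frame"][:,:,::-1]); print(n,d["K"].tolist(),d["R"].tolist(),d["t"])
E
```

```text
{'time': 0.0, 'joint_positions': array([ 0.01410738,  0.32184525, -0.07012289,  1.45166383,  0.02260296,
        1.37079363, -0.05689849]), 'qd': array([ 0.00043333,  0.00084519, -0.00082693, -0.0002566 , -0.00017957,
        0.00038511, -0.00094733]), 'joint_torque': array([-2.58547143e-04, -4.91284704e+01, -4.03903294e-01, -3.12526345e+01,
       -6.40594075e-02,  4.37659642e-02,  1.61017233e-04]), 'position': array([ 6.49465885e-01, -3.12190635e-05,  2.29452955e-01]), 'tool_rot': array([-2.22045696, -2.22059296,  0.00222996]), 'ft_force': array([-0.09760865,  0.10003897, -0.68092597]), 'torque': array([-0.03985783,  0.00807784,  0.02687416]), 'grip_width': 1.0027746634125072}
scene [[460.50426837462214, 0.0, 280.8192408730678], [0.0, 460.50426837462214, 207.59624124304753], [0.0, 0.0, 1.0]] [[0.9040262335913871, 0.42729264160542596, -0.012552585726752098], [0.3409130343492008, -0.7383663838815288, -0.5818877779817473], [-0.2579047731031572, 0.5217624762126648, -0.813172212035702]] [-0.59720744 -0.16866239  0.99279222]
side [[487.1461638031059, 0.0, 278.22045518028597], [0.0, 487.1461638031059, 201.09892514145963], [0.0, 0.0, 1.0]] [[-0.8551298081159724, -0.5184020462607347, 0.0035113678564502016], [-0.28730564963782873, 0.4682651633047142, -0.8355735757678042], [0.43151880023670525, -0.7155327073362143, -0.5493673359186749]] [0.59318279 0.21574658 0.69244761]
wrist [[292.31930790449064, 0.0, 276.5657323289408], [0.0, 292.31930790449064, 209.72009558779834], [0.0, 0.0, 1.0]] [[0.9999981499040472, 0.0005295896087518916, -0.0018492493969547075], [0.0009694375905390044, -0.9690906385525113, 0.24670304915149854], [-0.001661438907659639, -0.246704385459065, -0.9690893590459159]] [-0.65010245 -0.03010297  0.39005996]
```

View pics/scene0.png

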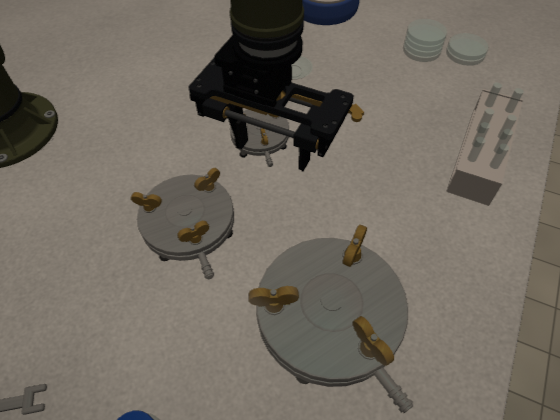

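View pics/side0.png

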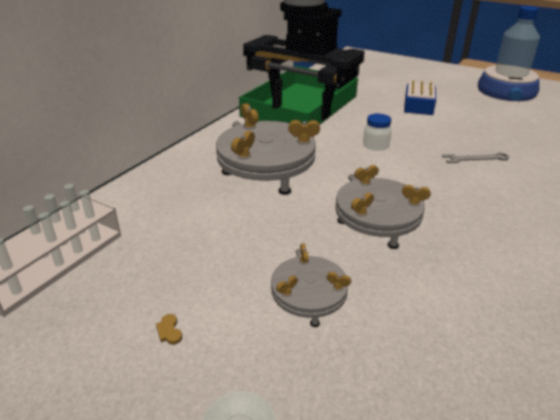

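View pics/wrist0.png

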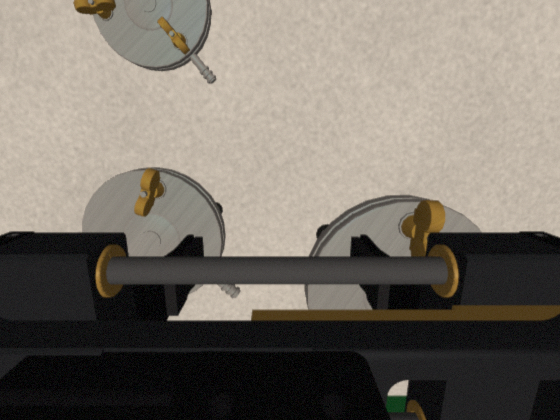

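The scene view shows three holders: a small one behind the gripper at (262,130), one at (185,215) with its spout at (207,265), and a large one at (332,305). I'll measure their sizes and poses from the range images.

```bash
cat > h.py <<'E'
import numpy as np,cv2,pickle
def world(d):
    z=d["range_z"]; v,u=np.mgrid[0:z.shape[0],0:z.shape[1]]
    K=d["K"]; c=np.stack([(u-K[0,2])*z/K[0,0],(v-K[1,2])*z/K[1,1],z],-1)
    w=(c-d["t"])@d["R"]; w[z==0]=np.nan; return w
def gold(d):
    h=cv2.cvtColor(d["frame"],cv2.COLOR_RGB2HSV)
    return cv2.inRange(h,(10,130,50),(30,255,255))
E
python3 - <<'E'
from h import *
for n in ["scene","side"]:
    d=pickle.load(open(n+"0.pkl","rb")); w=world(d); m=gold(d)
    k,l,s,c=cv2.connectedComponentsWithStats(m)
    print(n)
    for i in range(1,k):
        if s[i,4]<40: continue
        p=w[l==i]; p=p[~np.isnan(p[:,0])]
        hi=p[p[:,2]>np.nanmax(p[:,2])-0.012]
        q=p-p.mean(0); ev,V=np.linalg.eigh(q[:,:2].T@q[:,:2]/len(q)); 
        print(c[i].round(),s[i,4],"mean",p.mean(0).round(4),"z",np.percentile(p[:,2],[2,98]).round(3),"yaw",np.degrees(np.arctan2(V[1,1],V[0,1])).round(1),"len",(4*ev**.5).round(3))
E
```

```text
scene
[308.  99.] 77 mean [0.6934 0.0184 0.3209] z [0.316 0.323] yaw -178.4 len [0.004 0.042]
[356. 113.] 161 mean [0.6731 0.3537 0.0088] z [0.002 0.012] yaw 118.4 len [0.026 0.05 ]
[264. 137.] 60 mean [0.5516 0.1565 0.0662] z [0.051 0.071] yaw 130.8 len [0.009 0.039]
[207. 180.] 312 mean [0.5187 0.0071 0.0859] z [0.067 0.098] yaw 70.1 len [0.01  0.053]
[147. 201.] 333 mean [ 0.4486 -0.0736  0.0861] z [0.066 0.098] yaw -163.3 len [0.011 0.053]
[194. 232.] 394 mean [ 0.553  -0.0941  0.0861] z [0.066 0.098] yaw 54.1 len [0.011 0.053]
[354. 247.] 416 mean [ 0.797  -0.0337  0.1218] z [0.09  0.131] yaw 87.7 len [0.018 0.075]
[277. 295.] 608 mean [ 0.7276 -0.1502  0.1211] z [0.097 0.131] yaw -153.9 len [0.015 0.067]
[373. 338.] 543 mean [ 0.865  -0.154   0.1266] z [0.117 0.132] yaw 151.4 len [0.016 0.08 ]
side
[276.  56.] 213 mean [0.6841 0.0239 0.3204] z [0.315 0.325] yaw -179.7 len [0.01  0.098]
[249. 115.] 247 mean [ 0.8639 -0.1512  0.1122] z [0.04 0.13] yaw 127.6 len [0.037 0.2  ]
[304. 129.] 439 mean [ 0.7223 -0.1525  0.1108] z [0.031 0.13 ] yaw 117.8 len [0.067 0.186]
[243. 144.] 321 mean [ 0.7884 -0.0177  0.115 ] z [0.092 0.13 ] yaw 87.0 len [0.012 0.07 ]
[366. 174.] 221 mean [ 0.5476 -0.0858  0.0853] z [0.069 0.097] yaw 54.1 len [0.009 0.049]
[415. 194.] 299 mean [ 0.4433 -0.066   0.0849] z [0.069 0.097] yaw -164.6 len [0.008 0.048]
[362. 203.] 237 mean [0.5124 0.0166 0.0865] z [0.068 0.098] yaw 68.8 len [0.01  0.051]
[304. 257.] 56 mean [0.542  0.1724 0.0636] z [0.051 0.071] yaw 139.5 len [0.006 0.024]
[338. 280.] 208 mean [0.4732 0.1925 0.0628] z [0.051 0.071] yaw -171.1 len [0.007 0.034]
[286. 285.] 187 mean [0.5325 0.2433 0.0639] z [0.051 0.071] yaw 68.5 len [0.007 0.036]
[168. 329.] 451 mean [0.6618 0.3627 0.0093] z [0.006 0.011] yaw 145.0 len [0.03  0.058]
```

The middle holder is the one at scene (185,215), because its nuts top out at 98 mm. I'll fit its lid circle and spout.

```bash
python3 - <<'E'
from h import *
from scipy.optimize import least_squares
c0=np.array([.504,-.049])
for n in ["scene","side"]:
    d=pickle.load(open(n+"0.pkl","rb")); w=world(d); K,R,t=d["K"],d["R"],d["t"]
    r=np.hypot(w[...,0]-c0[0],w[...,1]-c0[1])
    g=cv2.dilate(gold(d),np.ones((5,5)))>0
    lid=(w[...,2]>.057)&(w[...,2]<.069)&(r<.095)&~g
    p=w[lid]
    print(n,"lid z",np.median(p[:,2]).round(4),lid.sum())
    # outline of lid: outer points in angle bins
    a=np.arctan2(p[:,1]-c0[1],p[:,0]-c0[0]); rr=np.hypot(p[:,0]-c0[0],p[:,1]-c0[1])
    b=[]
    for k in range(72):
        s=(a>=-np.pi+k*np.pi/36)&(a<-np.pi+(k+1)*np.pi/36)
        if s.sum()>5: i=np.where(s)[0][np.argmax(rr[s])]; b.append(p[i,:2])
    b=np.array(b); f=least_squares(lambda x:np.hypot(b[:,0]-x[0],b[:,1]-x[1])-x[2],[*c0,.082],loss='soft_l1',f_scale=.001)
    print("circle",f.x.round(4),len(b)); c=f.x[:2]
    rs=np.hypot(w[...,0]-c[0],w[...,1]-c[1])
    sp=(w[...,2]>.030)&(w[...,2]<.055)&(rs>.092)&(rs<.135); q=w[sp]
    if len(q): print("spout",sp.sum(),np.degrees(np.arctan2(np.median(q[:,1]-c[1]),np.median(q[:,0]-c[0]))),rs[sp].max(),q[:,2].max())
    m=gold(d); k,l,s,cc=cv2.connectedComponentsWithStats(m)
    for i in range(1,k):
        q=w[l==i]; q=q[~np.isnan(q[:,0])]
        if len(q)<40 or np.hypot(*(q.mean(0)[:2]-c0))>.08: continue
        tp=q[(q[:,2]>.080)]
        x=tp[:,:2]-tp[:,:2].mean(0); ev,V=np.linalg.eigh(x.T@x)
        rect=cv2.minAreaRect((tp[:,:2]*1000).astype(np.float32))
        pl=np.linalg.svd(tp-tp.mean(0))[2][2]
        m2=(tp[:,:2]-c).mean(0)
        print(cc[i].round(),"pos ang",np.degrees(np.arctan2(m2[1],m2[0])).round(1),"r",np.hypot(*m2).round(4),"pca",np.degrees(np.arctan2(V[1,1],V[0,1])).round(1),rect,"planeyaw",(np.degrees(np.arctan2(pl[1],pl[0]))+90).round(1),pl.round(2))
E
```

```text
scene lid z 0.0614 4562
circle [ 0.5042 -0.0519  0.081 ] 72
spout 177 -41.183086102782575 0.1255768643503585 0.0493696224243641
[207. 180.] pos ang 76.9 r 0.0607 pca 70.2 ((516.59814453125, 8.884143829345703), (49.55000305175781, 9.925309181213379), 70.07746124267578) planeyaw 250.3 [-0.9   0.32 -0.29]
[147. 201.] pos ang -159.3 r 0.0592 pca -163.4 ((447.09912109375, -71.73921966552734), (47.35354995727539, 11.044573783874512), 17.343788146972656) planeyaw 16.8 [ 0.27 -0.91  0.32]
[194. 232.] pos ang -41.0 r 0.0638 pca 54.1 ((550.6835327148438, -92.49390411376953), (49.919307708740234, 11.495007514953613), 53.72258758544922) planeyaw 54.1 [ 0.77 -0.56  0.32]
side lid z 0.0614 2575
circle [ 0.5016 -0.0479  0.0801] 72
spout 46 -40.471000647027324 0.1271949236705827 0.048659470466888656
[366. 174.] pos ang -39.4 r 0.06 pca 54.0 ((548.0413818359375, -87.75871276855469), (45.84138107299805, 10.536858558654785), 55.26551818847656) planeyaw 234.1 [-0.8   0.58  0.17]
[415. 194.] pos ang -162.2 r 0.0611 pca -164.5 ((443.8174133300781, -67.33100128173828), (44.86851119995117, 8.68547248840332), 16.99589729309082) planeyaw 15.5 [ 0.27 -0.96 -0.11]
[362. 203.] pos ang 80.1 r 0.0655 pca 68.9 ((513.9310913085938, 14.358264923095703), (46.17237091064453, 10.492403030395508), 69.33089447021484) planeyaw 248.6 [-0.9   0.35  0.27]
```

Emit:
step_arm(
  rows=[
    [[0,0,-7],[-11.7,-34.3,0],60],
    [[0,0,0],[-11.7,-34.3,0],60],
    [[0,0,0],[-11.7,-34.3,0],60],
    [[0,0,0],[-11.7,-34.3,0],60],
    [[0,0,0],[-11.7,-34.3,0],60],
    [[0,0,-7.1],[0,0,0],60],
    [[0,0,-7.1],[0,0,0],60],
    [[0,0,-7.1],[0,0,0],60],
    [[0,0,-7.1],[0,0,0],60],
    [[0,0,-7.1],[0,0,0],60],
    [[0,0,-7.1],[0,0,0],60],
    [[0,0,-7.1],[0,0,0],60],
  ],
  grip_force=40,
)

```text
time: 1.15
position: [0.4723, -0.0787, 0.2213]
tool_rot: [-0.862, -3.006, 0.003]
ft_force: [-0.0, -0.2, 0.3]
grip_width: 0.687
```

Emit:
step_arm(
  rows=[
    [[0,0,-7.1],[0,0,0],50],
    [[0,0,-7.1],[0,0,0],50],
    [[0,0,-7.1],[0,0,0],50],
    [[0,0,-7.1],[0,0,0],50],
    [[0,0,-7.1],[0,0,0],50],
    [[0,0,-7.1],[0,0,0],50],
    [[0,0,0],[0,0,0],50],
  ],
)

```text
time: 1.73
position: [0.4705, -0.0786, 0.2195]
tool_rot: [0.304, -3.109, -0.007]
ft_force: [0.7, 0.2, -0.1]
grip_width: 0.575
```

```bash
cat >> h.py <<'E'
from scipy.spatial.transform import Rotation as Ro
def rep(tx,ty,jaw,z=None):
    """offset to target: world xy, jaw yaw deg (mod 180) -> tool-frame"""
    from bench import status
    s=status.get_state(); R=Ro.from_rotvec(s["tool_rot"]).as_matrix(); p=s["position"]
    jy=np.degrees(np.arctan2(R[1,1],R[0,1])); dz=(jaw-jy+90)%180-90
    tgt=np.array([tx,ty,z if z else p[2]])
    Rt=np.array([[-np.sin(np.radians(jy)),np.cos(np.radians(jy)),0],[np.cos(np.radians(jy)),np.sin(np.radians(jy)),0],[0,0,-1]]).T
    print("t",round(s["time"],2),"pos",p.round(4),"jaw",jy.round(1),"tilt z",R[:,2].round(4),"F",s["ft_force"].round(1),"T",s["torque"].round(2),"grip mm",(s["grip_width"]*87).round(1),"q",s["joint_positions"].round(2))
    print("tool shift mm",(R.T@(tgt-p)*1000).round(1),"turn vec deg",np.degrees(Ro.from_matrix(R.T@Rt).as_rotvec()).round(2),"turn z deg",-dz.round(1))
E
python3 - <<'E'
from h import *
rep(.4444,-.0702,106.3,.076)
from bench import optics
d=optics.get_image("wrist"); pickle.dump(d,open("w1.pkl","wb")); cv2.imwrite("pics/w1.png",d["frame"][:,:,::-1])
E
```

```text
Traceback (most recent call last):
  File "h.py", line 17, in rep
    print("t",round(s["time"],2),"pos",p.round(4),"jaw",jy.round(1),"tilt z",R[:,2].round(4),"F",s["ft_force"].round(1),"T",s["torque"].round(2),"grip mm",(s["grip_width"]*87).round(1),"q",s["joint_positions"].round(2))
                                                                                                                                                           ^^^^^^^^^^^^^^^^^^^^^^^^^^
AttributeError: 'float' object has no attribute 'round'
```

```bash
sed -i 's/(s\["grip_width"\]\*87).round(1)/round(s["grip_width"]*87,1)/; s/-dz.round(1)/-round(float(dz),1)/' h.py
python3 - <<'E'
from h import *
rep(.4444,-.0702,106.3,.076)
from bench import optics
d=optics.get_image("wrist"); pickle.dump(d,open("w1.pkl","wb")); cv2.imwrite("pics/w1.png",d["frame"][:,:,::-1])
E
```

```text
t 1.73 pos [ 0.4705 -0.0786  0.2195] jaw 101.2 tilt z [-0.0178  0.0027 -0.9998] F [ 0.7  0.2 -0.1] T [ 0.15 -0.06  0.02] grip mm 50.1 q [ 0.13 -0.02 -0.02  1.87 -0.    1.32  1.88]
tool shift mm [ 21.5  12.4 144. ] turn vec deg [ 0.35 -0.97  0.  ] turn z deg -5.1
```

View pics/w1.png

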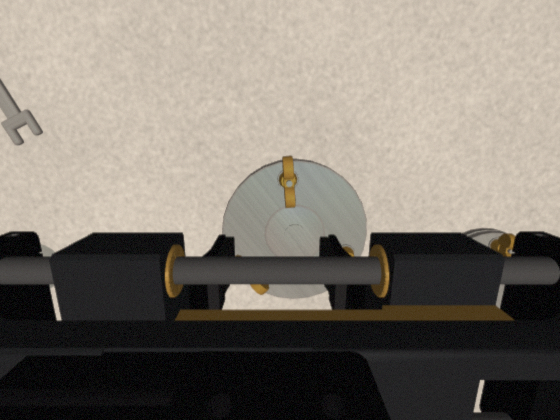

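The wrist view shows nut B at (289,182), its blade pointing at the lid centre (295,228). I'll measure it here.

```bash
cat >> h.py <<'E'
def nuts(d,c0=(.503,-.050)):
    w=world(d); m=gold(d); k,l,s,cc=cv2.connectedComponentsWithStats(m); K,R,t=d["K"],d["R"],d["t"]
    C=-R.T@t
    for i in range(1,k):
        q=w[l==i]; q=q[~np.isnan(q[:,0])]
        if len(q)<40 or np.hypot(*(np.median(q,0)[:2]-c0))>.08: continue
        tp=q[(q[:,2]>.076)&(q[:,2]<.102)]
        if len(tp)<30: continue
        x=tp[:,:2]-tp[:,:2].mean(0); ev,V=np.linalg.eigh(x.T@x)
        hi=tp[tp[:,2]>.090]; x=hi[:,:2]-hi[:,:2].mean(0); V2=np.linalg.eigh(x.T@x)[1]
        r=cv2.minAreaRect((hi[:,:2]*1000).astype(np.float32))
        y=lambda V:np.degrees(np.arctan2(V[1,1],V[0,1])).round(1)%180
        print(cc[i].round(),len(tp),"mean",tp.mean(0).round(4),"rectc",np.round(r[0],1),np.round(r[1],1),"yaw",y(V),"yaw top",y(V2))
E
python3 - <<'E'
from h import *
d=pickle.load(open("w1.pkl","rb")); nuts(d)
w=world(d); r=np.hypot(w[...,0]-.503,w[...,1]+.05)
m=(w[...,2]>.057)&(w[...,2]<.064)&(r<.09); m[235:]=False
p=w[m]; print(np.median(p[:,2]))
cn=max(cv2.findContours(m.astype(np.uint8),0,1)[0],key=cv2.contourArea)[:,0]
b=np.array([w[v,u,:2] for u,v in cn if v<230]); 
from scipy.optimize import least_squares
f=least_squares(lambda x:np.hypot(b[:,0]-x[0],b[:,1]-x[1])-.081,[.503,-.05],loss='soft_l1',f_scale=.001); print(f.x)
E
```

```text
[288. 181.] 483 mean [ 0.4433 -0.0714  0.0946] rectc [444.4 -71. ] [48.1  9.6] yaw 15.300000000000011 yaw top 15.300000000000011
[260. 288.] 120 mean [ 0.5586 -0.0782  0.0965] rectc [558.4 -78.8] [17.1  9.4] yaw 75.9 yaw top 74.5
0.06245019378432589
[ 0.53193224 -0.00967408]
```

Emit:
step_arm(
  rows=[
    [[0.3,-1,-4.3],[11,6.2,10],40],
    [[0,0,0],[10.5,6.2,30],40],
    [[0,0,0],[0,0,35],40],
    [[0,0,0],[0,0,15],40],
    [[0,0,0],[0,0,0],40],
    [[0,0,0],[0,0,0],40],
  ],
)

```text
time: 2.28
position: [0.4469, -0.0709, 0.1281]
tool_rot: [-0.386, 3.112, 0.001]
ft_force: [-0.0, 0.5, 1.0]
grip_width: 0.46
```

```bash
python3 - <<'E'
from h import *
rep(.4444,-.0706,105.5,.076)
E
```

```text
t 2.28 pos [ 0.4469 -0.0709  0.1281] jaw 104.1 tilt z [ 0.0053  0.0012 -1.    ] F [-0.   0.5  1. ] T [ 0.14 -0.05  0.01] grip mm 40.0 q [ 0.13 -0.02 -0.03  2.05 -0.    1.1   1.92]
tool shift mm [ 2.6  0.9 52.1] turn vec deg [-0.01  0.31  0.  ] turn z deg -1.4
```

Emit:
step_arm(
  rows=[
    [[0,0.3,-1.4],[2.6,0.9,15],36],
    [[0,0,0],[0,0,20],34],
    [[0,0,0],[0,0,15],34],
    [[0,0,0],[0,0,0],34],
    [[0,0,0],[0,0,0],34],
  ],
)

```text
time: 2.7
position: [0.4498, -0.0714, 0.0833]
tool_rot: [-0.411, 3.104, -0.004]
ft_force: [0.1, -0.5, -0.7]
grip_width: 0.395
```

```bash
python3 - <<'E'
from h import *
rep(.4444,-.0706,105.5,.076)
from bench import optics
for n in ["side","scene"]:
    d=optics.get_image(n); cv2.imwrite(f"pics/{n}2.png",d["frame"][:,:,::-1])
E
```

```text
t 2.7 pos [ 0.4498 -0.0714  0.0833] jaw 105.1 tilt z [ 0.0103 -0.0013 -0.9999] F [ 0.1 -0.5 -0.7] T [ 0.16 -0.03 -0.01] grip mm 34.4 q [ 0.13  0.04 -0.03  2.1   0.    1.    1.93]
tool shift mm [5.1 2.2 7.3] turn vec deg [-0.23  0.55  0.  ] turn z deg -0.4
```

View pics/scene2.png

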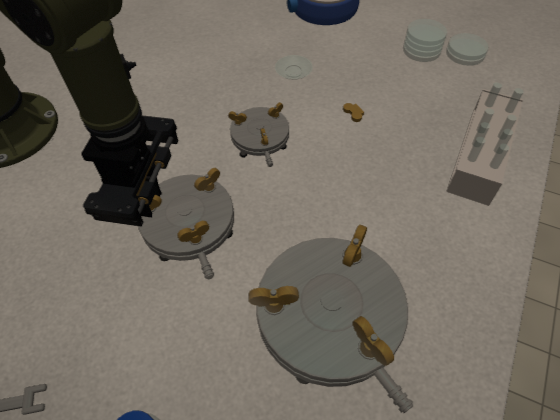

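View pics/side2.png

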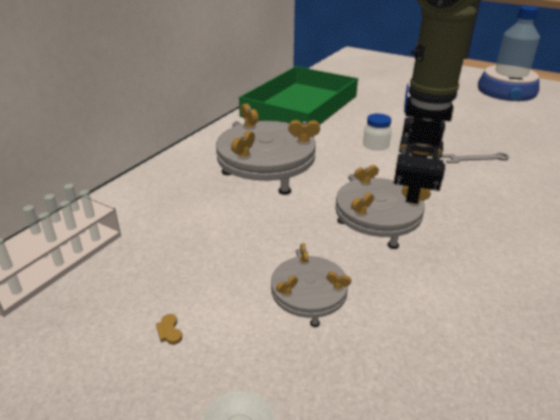

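The fingers straddle nut B, seen at (150,195) in the scene view. I'll correct the remaining drift and check before closing.

Emit:
step_arm(
  rows=[
    [[-0.2,0.5,-0.4],[5,2,4],34],
    [[0,0,0],[0,0,3],34],
    [[0,0,0],[0,0,0],34],
  ],
)

```text
time: 3.05
position: [0.4465, -0.071, 0.0792]
tool_rot: [-0.422, 3.107, -0.003]
ft_force: [-0.2, -1.4, -0.4]
grip_width: 0.391
```

```bash
python3 - <<'E'
from h import *
rep(.4444,-.0706,105.5,.076)
E
```

```text
t 3.05 pos [ 0.4465 -0.071   0.0792] jaw 105.5 tilt z [ 6.3e-03 -8.0e-04 -1.0e+00] F [-0.2 -1.4 -0.4] T [0.12 0.04 0.  ] grip mm 34.0 q [ 0.13  0.04 -0.03  2.1   0.    0.99  1.94]
tool shift mm [2.  0.9 3.2] turn vec deg [-0.14  0.33  0.  ] turn z deg -0.0
```

Emit:
step_arm(
  rows=[
    [[-0.1,0.4,0],[2.5,1,4],34],
    [[0,0,0],[0.5,0.2,0.5],34],
    [[0,0,0],[0,0,0],0],
    [[0,0,0],[0,0,0],0],
    [[0,0,0],[0,0,0],0],
    [[0,0,0],[0,0,0],0],
    [[0,0,0],[0,0,0],0],
    [[0,0,0],[0,0,0],0],
  ],
  grip_force=40,
)

```text
time: 3.72
position: [0.4435, -0.0712, 0.0748]
tool_rot: [0.422, -3.113, 0.003]
ft_force: [0.4, -0.8, -0.4]
grip_width: 0.184
```

```bash
python3 - <<'E'
from h import *
rep(.4444,-.0706,19.2,.076)
E
```

```text
t 3.72 pos [ 0.4435 -0.0712  0.0748] jaw 105.4 tilt z [-2.0e-04 -1.7e-03 -1.0e+00] F [ 0.4 -0.8 -0.4] T [ 0.11 -0.05  0.01] grip mm 16.0 q [ 0.13  0.04 -0.03  2.11  0.    0.99  1.94]
tool shift mm [-1.   0.3 -1.2] turn vec deg [-0.09 -0.04 -0.  ] turn z deg 86.2
```

Emit:
step_arm(
  rows=[
    [[0,0,0],[-0.9,0.2,-0.8],0],
    [[0,0,0],[0,0,0],0],
    [[0,0,0],[0,0,0],0],
    [[0,0,0],[0,0,0],0],
    [[0,0,0],[0,0,0],0],
  ],
)

```text
time: 4.13
position: [0.4435, -0.0711, 0.0749]
tool_rot: [0.421, -3.111, 0.003]
ft_force: [0.9, -1.2, -2.2]
grip_width: 0.188
```

```bash
python3 - <<'E'
from h import *
rep(.4444,-.0706,19.2,.076)
E
```

```text
t 4.13 pos [ 0.4435 -0.0711  0.0749] jaw 105.4 tilt z [-0.0022 -0.0022 -1.    ] F [ 0.9 -1.2 -2.2] T [-0.03 -0.12  0.02] grip mm 16.4 q [ 0.13  0.04 -0.03  2.11  0.    0.99  1.94]
tool shift mm [-1.   0.3 -1.1] turn vec deg [-0.09 -0.15 -0.  ] turn z deg 86.2
```

```bash
python3 - <<'E'
from h import *
d=pickle.load(open("w1.pkl","rb")); w=world(d)
np.set_printoptions(linewidth=200)
print((w[150:212:3,276:304:2,2]*1000).round(0).astype(int))
im=cv2.resize(d["frame"][145:215,240:340,::-1],None,fx=7,fy=7,interpolation=cv2.INTER_NEAREST); cv2.imwrite("pics/z.png",im)
from bench import optics
d=optics.get_image("side");cv2.imwrite("pics/side3.png",cv2.resize(d["frame"][120:260,320:500,::-1],None,fx=4,fy=4,interpolation=cv2.INTER_CUBIC))
E
```

```text
[[                   0                    1                    1                    0                    0                   -1                   -1                    0                    0
                     1                   -1                   -1                    0                    2]
 [                   1                    1                    2                    1                   -1                    0                    0                    1                    1
                     0                    0                    1                    0                    0]
 [                  -1                    0                    1                    0                   88                   88                   89                   89                    0
                     1                    0                    1                    0                    1]
 [                   0                    1                    1                   92                   95                   94                   94                   94                   94
            
[... 4539 characters left out ...]
                 62                   63]
 [                  63                   63                   61                   63                   64                   92                   92                   92                   89
                    64                   64                   64                   63                   64]
 [                  62                   62                   64                   66                   65                   63                   64                   64                   65
                    65                   64                   64                   65                   64]]<stdin>:4: RuntimeWarning: invalid value encountered in cast
```

View pics/z.png

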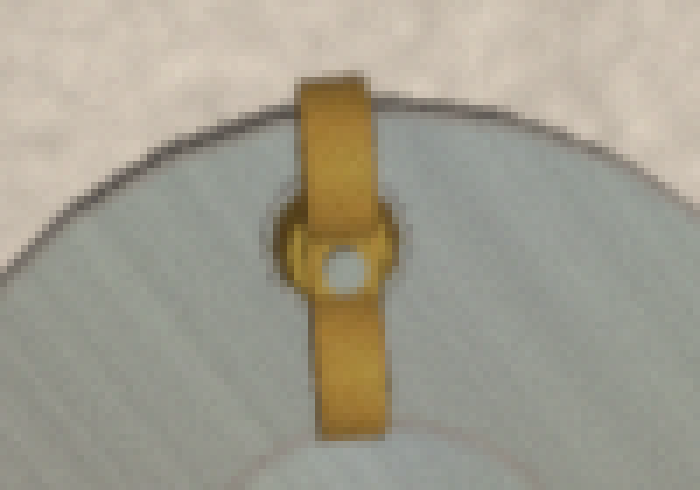

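View pics/side3.png

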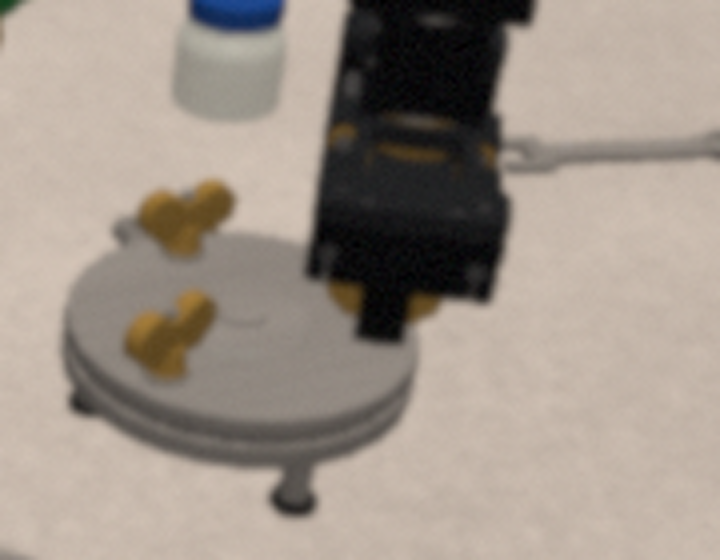

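The fingers stopped at 16.4 mm, on the hub, which rises to about 79 mm and is about 16 mm wide, so they aren't on the 10 mm blade. I'll open, raise 14 mm and re-close on the blade.

Emit:
step_arm(
  rows=[
    [[0,0,0],[0,0,0],26],
    [[0,0,0],[0,0,0],26],
    [[0,0,0],[-0.8,0.3,-8],26],
    [[0,0,0],[0,0,-6],26],
    [[0,0,0],[0,0,0],26],
    [[0,0,0],[0,0,0],26],
  ],
)

```text
time: 4.68
position: [0.4453, -0.0697, 0.0916]
tool_rot: [0.422, -3.113, 0.002]
ft_force: [0.7, -0.2, 0.1]
grip_width: 0.299
```

```bash
python3 - <<'E'
from h import *
rep(.4444,-.0706,105.5,.089)
E
```

```text
t 4.68 pos [ 0.4453 -0.0697  0.0916] jaw 105.5 tilt z [-2.0e-04 -1.3e-03 -1.0e+00] F [ 0.7 -0.2  0.1] T [ 0.08 -0.04 -0.04] grip mm 26.0 q [ 0.13  0.02 -0.03  2.09  0.    1.03  1.93]
tool shift mm [ 1.1 -0.6  2.6] turn vec deg [-0.07 -0.03 -0.  ] turn z deg -0.0
```

Emit:
step_arm(
  rows=[
    [[0,0,0],[1.1,-0.6,2.6],26],
    [[0,0,0],[0,0,0],0],
    [[0,0,0],[0,0,0],0],
    [[0,0,0],[0,0,0],0],
    [[0,0,0],[0,0,0],0],
    [[0,0,0],[0,0,0],0],
    [[0,0,0],[0,0,0],0],
  ],
  grip_force=40,
)

```text
time: 5.27
position: [0.4446, -0.0708, 0.0892]
tool_rot: [-0.421, 3.113, -0.002]
ft_force: [0.6, 0.8, 1.2]
grip_width: 0.111
```

```bash
python3 - <<'E'
from h import *
rep(.4444,-.0706,19.2,.089)
E
```

```text
t 5.27 pos [ 0.4446 -0.0708  0.0892] jaw 105.4 tilt z [ 8.0e-04 -1.3e-03 -1.0e+00] F [0.6 0.8 1.2] T [ 0.14  0.02 -0.03] grip mm 9.7 q [ 0.13  0.02 -0.03  2.09  0.    1.02  1.94]
tool shift mm [0.1 0.3 0.2] turn vec deg [-0.08  0.03  0.  ] turn z deg 86.2
```

It now reads 9.7 mm, so the fingers are on the blade. I'll turn clockwise (+z).

Emit:
step_arm(
  rows=[
    [[0,0,4],[0,0,0],0],
    [[0,0,5],[0,0,0],0],
    [[0,0,5],[0,0,0],0],
    [[0,0,5],[0,0,0],0],
    [[0,0,5],[0,0,0],0],
    [[0,0,0],[0,0,0],0],
  ],
)

```text
time: 5.77
position: [0.4446, -0.071, 0.0892]
tool_rot: [0.261, 3.13, -0.004]
ft_force: [0.2, 0.1, 0.8]
grip_width: 0.106
```

```bash
python3 - <<'E'
from h import *
rep(.4444,-.0706,19.2,.089)
E
```

```text
t 5.77 pos [ 0.4446 -0.071   0.0892] jaw 80.5 tilt z [ 5.0e-04 -2.4e-03 -1.0e+00] F [0.2 0.1 0.8] T [ 0.06 -0.03 -0.02] grip mm 9.3 q [ 0.12  0.02 -0.02  2.09  0.    1.02  1.5 ]
tool shift mm [0.3 0.4 0.2] turn vec deg [-0.13  0.05  0.  ] turn z deg 61.3
```

Emit:
step_arm(
  rows=[
    [[0,0,5],[0.2,0.2,0],0],
    [[0,0,5],[0,0,0],0],
    [[0,0,5],[0,0,0],0],
    [[0,0,5],[0,0,0],0],
    [[0,0,5],[0,0,0],0],
    [[0,0,5],[0,0,0],0],
    [[0,0,5],[0,0,0],0],
    [[0,0,5],[0,0,0],0],
    [[0,0,5],[0,0,0],0],
    [[0,0,5],[0,0,0],0],
    [[0,0,5],[0,0,0],0],
    [[0,0,0],[0,0,0],0],
  ],
)

```text
time: 6.77
position: [0.4444, -0.0713, 0.0892]
tool_rot: [1.688, 2.647, -0.006]
ft_force: [0.6, -0.1, 1.3]
grip_width: 0.109
```

```bash
python3 - <<'E'
from h import *
rep(.4444,-.0706,19.2,.089)
from bench import optics
d=optics.get_image("scene");cv2.imwrite("pics/scene4.png",d["frame"][:,:,::-1])
E
```

```text
t 6.77 pos [ 0.4444 -0.0713  0.0892] jaw 24.9 tilt z [-2.0e-04 -4.6e-03 -1.0e+00] F [ 0.6 -0.1  1.3] T [ 0.08  0.03 -0.07] grip mm 9.5 q [ 0.11  0.02 -0.01  2.09  0.01  1.02  0.53]
tool shift mm [0.6 0.3 0.2] turn vec deg [-0.12  0.23  0.  ] turn z deg 5.7
```

View pics/scene4.png

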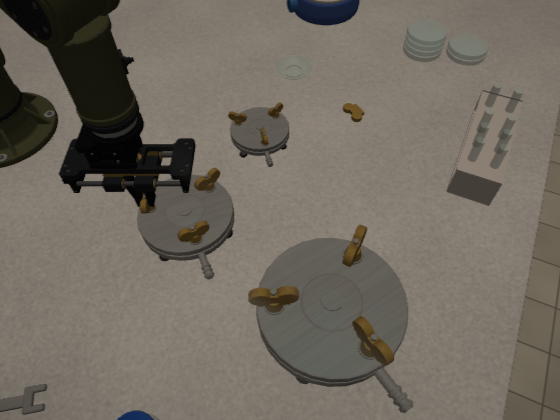

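The scene view shows the nut at (145,205) turning with the gripper. I'll finish the turn, release, rise and look.

Emit:
step_arm(
  rows=[
    [[0,0,3],[0,0,0],0],
    [[0,0,2.7],[0,0,0],0],
    [[0,0,0],[0,0,0],0],
    [[0,0,0],[0,0,0],0],
  ],
)

```text
time: 7.15
position: [0.4444, -0.0713, 0.0892]
tool_rot: [1.798, 2.573, -0.006]
ft_force: [1.1, -0.6, 0.8]
grip_width: 0.11
```

```bash
python3 - <<'E'
from h import *
rep(.4444,-.0706,19.2,.089)
E
```

```text
t 7.15 pos [ 0.4444 -0.0713  0.0892] jaw 20.1 tilt z [-4.0e-04 -4.6e-03 -1.0e+00] F [ 1.1 -0.6  0.8] T [ 0.    0.03 -0.09] grip mm 9.6 q [ 0.11  0.02 -0.01  2.09  0.01  1.02  0.44]
tool shift mm [0.7 0.3 0.1] turn vec deg [-0.11  0.24  0.  ] turn z deg 0.9
```

Emit:
step_arm(
  rows=[
    [[0,0,1.1],[0,0,0],0],
    [[0,0,0],[0,0,0],0],
    [[0,0,0],[0,0,0],0],
    [[0,0,0],[0,0,0],40],
    [[0,0,0],[0,0,0],40],
    [[0,0,0],[0,0,0],40],
    [[0,0,0],[0,0,-30],40],
    [[0,0,0],[0,0,-40],40],
    [[0,0,0],[-25,0,-40],40],
    [[0,0,0],[-35,0,-30],40],
    [[0,0,0],[-30,0,0],40],
    [[0,0,0],[0,0,0],40],
  ],
)

```text
time: 8.15
position: [0.4722, -0.1536, 0.229]
tool_rot: [-1.804, -2.569, 0.013]
ft_force: [-0.2, -0.6, -0.9]
grip_width: 0.457
```

```bash
python3 - <<'E'
from h import *
rep(.4444,-.0706,19.2,.089)
from bench import optics
for n in ["wrist","scene","side"]:
    d=optics.get_image(n);cv2.imwrite(f"pics/{n}5.png",d["frame"][:,:,::-1]); pickle.dump(d,open(f"{n}5.pkl","wb")); print(n); nuts(d)
E
```

```text
t 8.15 pos [ 0.4722 -0.1536  0.229 ] jaw 19.9 tilt z [-0.0065 -0.0055 -1.    ] F [-0.2 -0.6 -0.9] T [-0.02  0.    0.01] grip mm 39.8 q [ 0.18 -0.    0.08  1.82  0.01  1.32  0.6 ]
tool shift mm [ 87.9   3.2 139.7] turn vec deg [-0.46  0.17  0.  ] turn z deg 0.7
wrist
[382.  53.] 675 mean [0.5139 0.0083 0.0946] rectc [515.1   9.8] [49.1 10.1] yaw 70.8 yaw top 71.0
[280. 113.] 519 mean [ 0.4452 -0.0706  0.0943] rectc [445.  -70.1] [ 8.6 48.9] yaw 109.2 yaw top 109.2
[370. 170.] 644 mean [ 0.5481 -0.0905  0.0928] rectc [549.7 -91.1] [49.2 10. ] yaw 54.2 yaw top 54.3
scene
[206. 181.] 202 mean [0.5162 0.0032 0.09  ] rectc [516.4   8. ] [47.9  9.4] yaw 72.0 yaw top 71.0
[145. 198.] 137 mean [ 0.4481 -0.0748  0.0937] rectc [446.6 -72.6] [ 9.1 47. ] yaw 108.5 yaw top 108.6
[192. 229.] 175 mean [ 0.5509 -0.0936  0.0941] rectc [550.5 -92.4] [48.7 10.6] yaw 53.9 yaw top 53.7
side
[366. 174.] 186 mean [ 0.5479 -0.0858  0.0875] rectc [548.  -87.7] [42.  10.8] yaw 52.8 yaw top 52.8
[415. 197.] 76 mean [ 0.4393 -0.0527  0.0889] rectc [441.4 -59. ] [ 7.  29.9] yaw 119.3 yaw top 117.8
[362. 203.] 208 mean [0.5127 0.0166 0.0887] rectc [513.8  13.1] [43.9 11.3] yaw 68.5 yaw top 69.0
```

View pics/wrist5.png

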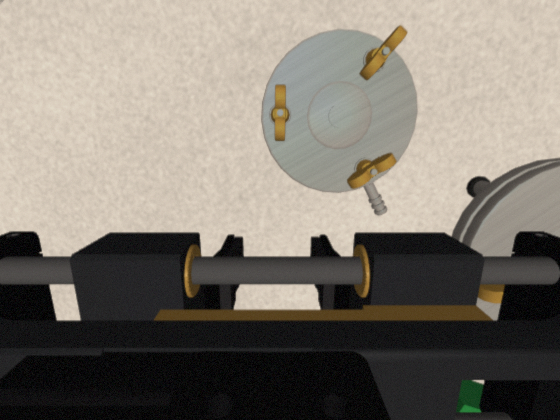

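The wrist view shows the next nut at (280,113), its blade at 109° and tangent to the rim; the target is 108.8–109.2°. The last nut is at (384,52) with its blade at 70.8°. I'll move to it.

Emit:
step_arm(
  rows=[
    [[0,0,0],[30,21,0],36],
    [[0,0,0],[35,24,0],36],
    [[0,0,0],[35,24,0],36],
    [[0,0,0],[35,24,0],36],
    [[0,0,6.5],[0,0,10],36],
    [[0,0,6.5],[0,0,15],36],
    [[0,0,6.5],[0,0,15],36],
    [[0,0,6.5],[0,0,15],36],
    [[0,0,6.5],[0,0,10],36],
    [[0,0,6.5],[0,0,10],36],
    [[0,0,0],[0,0,0],36],
    [[0,0,0],[0,0,0],36],
  ],
)

```text
time: 9.3
position: [0.4942, 0.0357, 0.1356]
tool_rot: [-2.538, -1.811, 0.043]
ft_force: [0.1, 0.2, 0.3]
grip_width: 0.416
```

```bash
python3 - <<'E'
from h import *
rep(.515,.0105,-19.4,.089)
E
```

```text
t 9.3 pos [0.4942 0.0357 0.1356] jaw -19.0 tilt z [-0.0362  0.0037 -0.9993] F [0.1 0.2 0.3] T [-0.02 -0.03 -0.03] grip mm 36.2 q [-0.03  0.1  -0.09  1.92  0.    1.17 -0.46]
tool shift mm [-16.6  29.5  45.7] turn vec deg [-2.03  0.47  0.01] turn z deg 0.4
```

Emit:
step_arm(
  rows=[
    [[-2,0.5,0.4],[-8,14,0],36],
    [[0,0,0],[-8,14,0],36],
    [[0,0,0],[0,0,0],36],
    [[0,0,0],[0,0,0],36],
  ],
)

```text
time: 9.63
position: [0.5136, 0.0149, 0.1352]
tool_rot: [-2.546, -1.837, 0.001]
ft_force: [-0.6, 0.5, -0.3]
grip_width: 0.41
```

```bash
python3 - <<'E'
from h import *
rep(.515,.0105,-19.4,.089)
E
```

```text
t 9.63 pos [0.5136 0.0149 0.1352] jaw -18.4 tilt z [-0.002   0.0017 -1.    ] F [-0.6  0.5 -0.3] T [ 0.    0.07 -0.02] grip mm 35.7 q [-0.01  0.11 -0.07  1.9   0.01  1.13 -0.41]
tool shift mm [-3.8  2.8 46.1] turn vec deg [-0.14 -0.06 -0.  ] turn z deg 1.0
```

Emit:
step_arm(
  rows=[
    [[0,0,1],[-3.8,2.8,10],30],
    [[0,0,0],[0,0,15],30],
    [[0,0,0],[0,0,10],30],
    [[0,0,0],[0,0,0],30],
    [[0,0,0],[0,0,0],30],
  ],
)

```text
time: 10.05
position: [0.5141, 0.0127, 0.0985]
tool_rot: [-2.558, -1.819, -0.0]
ft_force: [1.2, 0.6, -0.1]
grip_width: 0.347
```

```bash
python3 - <<'E'
from h import *
rep(.515,.0105,-19.4,.089)
E
```

```text
t 10.05 pos [0.5141 0.0127 0.0985] jaw -19.2 tilt z [-0.0017  0.0029 -1.    ] F [ 1.2  0.6 -0.1] T [-0.01  0.01  0.02] grip mm 30.2 q [-0.01  0.15 -0.07  1.94  0.01  1.06 -0.42]
tool shift mm [-1.8  1.6  9.5] turn vec deg [-0.14 -0.12 -0.  ] turn z deg 0.2
```

Emit:
step_arm(
  rows=[
    [[0,0,0],[-1.8,1.6,5],26],
    [[0,0,0],[-0.3,0.2,5],26],
    [[0,0,0],[0,0,0],26],
    [[0,0,0],[0,0,0],26],
  ],
)

```text
time: 10.38
position: [0.5153, 0.0104, 0.0881]
tool_rot: [-2.557, -1.82, -0.001]
ft_force: [-0.1, -0.6, -0.0]
grip_width: 0.299
```

```bash
python3 - <<'E'
from h import *
rep(.515,.0105,-19.4,.089)
E
```

```text
t 10.38 pos [0.5153 0.0104 0.0881] jaw -19.1 tilt z [-0.0012  0.0031 -1.    ] F [-0.1 -0.6 -0. ] T [0.02 0.06 0.02] grip mm 26.0 q [-0.01  0.16 -0.07  1.95  0.01  1.04 -0.41]
tool shift mm [-0.  -0.3 -0.9] turn vec deg [-0.12 -0.14 -0.  ] turn z deg 0.3
```

Emit:
step_arm(
  rows=[
    [[0,0,0],[0,-0.3,-1],0],
    [[0,0,0],[0,0,0],0],
    [[0,0,0],[0,0,0],0],
    [[0,0,0],[0,0,0],0],
    [[0,0,0],[0,0,0],0],
    [[0,0,0],[0,0,0],0],
    [[0,0,0],[0,0,0],0],
  ],
  grip_force=40,
)

```text
time: 10.97
position: [0.5152, 0.0107, 0.0899]
tool_rot: [-2.557, -1.82, -0.002]
ft_force: [0.1, -0.9, -1.1]
grip_width: 0.111
```

```bash
python3 - <<'E'
from h import *
rep(.515,.0105,-101.2,.089)
E
```

```text
t 10.97 pos [0.5152 0.0107 0.0899] jaw -19.1 tilt z [-5.0e-04  3.4e-03 -1.0e+00] F [ 0.1 -0.9 -1.1] T [-0.04  0.12 -0.03] grip mm 9.6 q [-0.01  0.16 -0.07  1.95  0.01  1.04 -0.41]
tool shift mm [-0.2 -0.1  0.9] turn vec deg [-0.09 -0.17 -0.  ] turn z deg 82.1
```

The blade is gripped at 9.6 mm. Now the clockwise turn.

Emit:
step_arm(
  rows=[
    [[0,0,4],[0,0,0],0],
    [[0,0,5],[0,0,0],0],
    [[0,0,5],[0,0,0],0],
    [[0,0,5],[0,0,0],0],
    [[0,0,5],[0,0,0],0],
    [[0,0,5],[0,0,0],0],
    [[0,0,5],[0,0,0],0],
    [[0,0,5],[0,0,0],0],
    [[0,0,0],[0,0,0],0],
  ],
)

```text
time: 11.72
position: [0.5156, 0.0103, 0.09]
tool_rot: [-3.032, -0.82, -0.002]
ft_force: [-0.4, 0.2, -1.4]
grip_width: 0.107
```

```bash
python3 - <<'E'
from h import *
rep(.515,.0105,-101.2,.089)
E
```

```text
t 11.72 pos [0.5156 0.0103 0.09  ] jaw -59.7 tilt z [ 7.0e-04  1.3e-03 -1.0e+00] F [-0.4  0.2 -1.4] T [ 0.01  0.13 -0.05] grip mm 9.3 q [-0.06  0.16 -0.01  1.95  0.    1.04 -1.11]
tool shift mm [-0.5 -0.5  1. ] turn vec deg [-0.05 -0.07 -0.  ] turn z deg 41.5
```

Emit:
step_arm(
  rows=[
    [[0,0,5],[-0.3,-0.3,0],0],
    [[0,0,5],[0,0,0],0],
    [[0,0,5],[0,0,0],0],
    [[0,0,5],[0,0,0],0],
    [[0,0,5],[0,0,0],0],
    [[0,0,5],[0,0,0],0],
    [[0,0,5],[0,0,0],0],
    [[0,0,5],[0,0,0],0],
    [[0,0,0],[0,0,0],0],
    [[0,0,0],[0,0,0],0],
  ],
)

```text
time: 12.55
position: [0.5157, 0.0097, 0.0899]
tool_rot: [3.129, -0.27, 0.003]
ft_force: [0.8, 0.4, -0.4]
grip_width: 0.109
```

```bash
python3 - <<'E'
from h import *
rep(.515,.0105,-101.2,.089)
E
```

```text
t 12.55 pos [0.5157 0.0097 0.0899] jaw -99.9 tilt z [ 0.0017 -0.001  -1.    ] F [ 0.8  0.4 -0.4] T [ 0.08  0.15 -0.11] grip mm 9.5 q [-0.11  0.16  0.05  1.95 -0.01  1.04 -1.81]
tool shift mm [-0.8 -0.6  0.9] turn vec deg [ 0.04 -0.11  0.  ] turn z deg 1.3
```

Emit:
step_arm(
  rows=[
    [[0,0,1.6],[0,0,0],0],
    [[0,0,0],[0,0,0],0],
    [[0,0,0],[0,0,0],0],
    [[0,0,0],[0,0,0],36],
    [[0,0,0],[0,0,0],36],
    [[0,0,0],[0,0,0],36],
    [[0,0,0],[0,0,-30],36],
    [[0,0,0],[0,0,-40],36],
    [[0,0,0],[-20,20,-40],36],
    [[0,0,0],[-25,25,-30],36],
    [[0,0,0],[-25,25,0],36],
    [[0,0,0],[0,0,0],36],
  ],
)

```text
time: 13.55
position: [0.4367, -0.0428, 0.2273]
tool_rot: [3.126, -0.294, -0.002]
ft_force: [-0.9, 0.3, -1.2]
grip_width: 0.416
```

```bash
python3 - <<'E'
from h import *
rep(.515,.0105,-101.2,.089)
from bench import optics
for n in ["wrist","scene","side"]:
    d=optics.get_image(n);cv2.imwrite(f"pics/{n}6.png",d["frame"][:,:,::-1]); pickle.dump(d,open(f"{n}6.pkl","wb")); print(n); nuts(d)
E
```

```text
t 13.55 pos [ 0.4367 -0.0428  0.2273] jaw -100.7 tilt z [-0.0013 -0.002  -1.    ] F [-0.9  0.3 -1.2] T [ 0.05  0.12 -0.02] grip mm 36.2 q [-0.07 -0.13  0.09  1.95  0.01  1.33 -1.74]
tool shift mm [ 67.1 -67.2 138.1] turn vec deg [ 0.13  0.05 -0.  ] turn z deg 0.5
wrist
[304.  77.] 726 mean [ 0.5498 -0.0897  0.0937] rectc [550.8 -90.6] [48.8  9.8] yaw 54.1 yaw top 54.2
[209. 134.] 652 mean [0.5167 0.0084 0.0936] rectc [516.6  10.1] [10.3 48.4] yaw 168.8 yaw top 168.9
[301. 189.] 531 mean [ 0.4476 -0.0701  0.093 ] rectc [446.2 -70.4] [ 8.8 49.2] yaw 109.3 yaw top 109.4
scene
[207. 180.] 213 mean [0.519  0.0063 0.0899] rectc [517.7   8.6] [10.3 45.6] yaw 170.0 yaw top 169.3
[144. 199.] 134 mean [ 0.4484 -0.0758  0.0938] rectc [446.8 -73.6] [ 9.1 45.9] yaw 108.3 yaw top 108.9
[192. 229.] 164 mean [ 0.5509 -0.0933  0.0943] rectc [550.8 -92.6] [48.7 10.4] yaw 54.3 yaw top 53.8
side
[366. 174.] 188 mean [ 0.5478 -0.0859  0.0874] rectc [548.8 -87.5] [42.9 10. ] yaw 53.5 yaw top 53.4
[415. 197.] 77 mean [ 0.4392 -0.0526  0.0886] rectc [440.9 -58.4] [ 7.1 27.5] yaw 119.2 yaw top 112.6
[362. 203.] 247 mean [0.5129 0.0144 0.0878] rectc [512.9  13.3] [ 9.9 45.2] yaw 169.1 yaw top 168.8
```

View pics/wrist6.png

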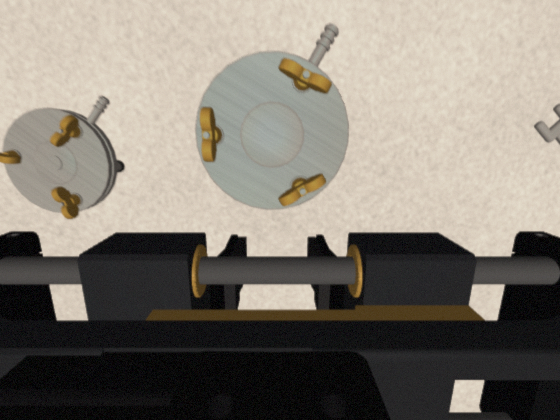

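View pics/scene6.png

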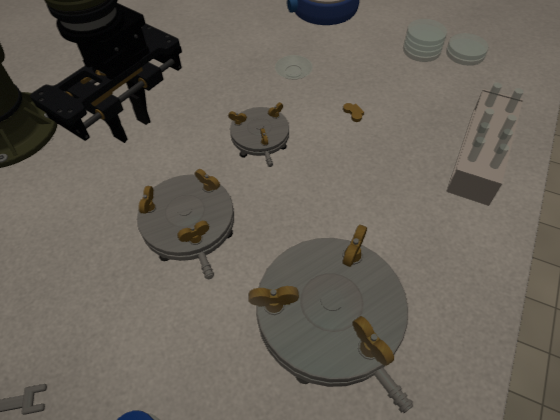

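The wrist view shows both turned nuts, at (208,134) and (301,189), tangent to the rim at 168.9° and 109.3° against targets of about 169° and 109°. The tight nut at (304,75) is unchanged at 54°, and the gripper is clear.

```bash
python3 - <<'E'
from bench import order
print(order.close_job())
E
```

```text
the job is handed in; nothing more can be done
None
```

I turned both nuts on the middle-sized holder a quarter turn clockwise, in the order asked: the next nut first, then the last. I then let go, lifted clear and handed the job in at about 13.7 s.

**Last checks (wrist camera, after release):**

| Nut | Blade yaw | Target or earlier reading |
|---|---|---|
| Next nut | 109.3° | target about 109° |
| Last nut | 168.9° | target about 169° |
| Tight nut | 54.2° | 54° before the job |

**Disagreements and a failed grasp:**
- **First grasp:** the first grasp on the next nut, at the stated 87 mm height, stopped at 16.4 mm because the fingers were on the wider hub. I opened, went up about 14 mm and gripped the blade at 9.7 mm, before any turning. I gripped the last nut at that height too.
- **Side camera:** it put the next nut at 113–119°. It sees that blade almost end-on, so I relied on the wrist and scene cameras, which agreed within about 1°.
- **Tight nut:** it measures about 5° short of exactly along the rim. It was like that at the start, and I left it alone as asked.

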